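# Free and tip the tilting bin

### The job

Loosen the knurled locking collar beside the tilting steel bin by a good two full turns anticlockwise as seen from above (up to a third of a turn more does no harm), rolling it round with the fingertips on its knurled top rim. Only then press the bin's front lip down with the fingertips until the bin rests tipped on its stop, and move clear. Grasp and lift nothing, and leave the bits and pieces on the bench where they are.

Things in the scene. Friction and masses are not known exactly. Their poses are not given: they have to be found in the camera images.
- rig: The fixture, fixed to the bench: grey base plate 170 x 300 x 8 mm, origin at the centre of its underside; z up, y along its length, x from the bin's front lip to the bin's back (front at -x). The bin's pivot axis is parallel to y, 78 mm above the bench, between posts 86 mm high; the bin's middle is at y = +75 mm. The collar's vertical axis is at x = 0, y = -85 mm.
- collar (a joint): Turn of the locking collar about its vertical axis, rad: 0 fully tight, growing anticlockwise seen from above (loosening). It starts between 0 and 0.4; its thread ends at 18.8. It turns against a friction of 0.05 N m and stays where it is left. Each turn raises it 3 mm.
- collar_top (a point): Centre of the collar's top face, 72 mm above the bench when tight, rising 3 mm a turn. The collar is an aluminium disc 96 mm in diameter, 22 mm thick, knurled round its side and, with fine radial ribs, on the outer 25 mm of its top, about 35 mm from the axis; to a finger the top is flat, friction coefficient 0.5 or more. A black index line on top runs from hub to rim.
- washer: Spring washer at the foot of the collar's stud, seen only from the side; origin on the collar's axis at bench height. It lets the collar and its lock plate be pressed down by up to 8 mm: it gives from about 1 N, then 1 N per mm, and springs back. A fingertip pressed down 4 to 6 mm on the knurled rim and led round the axis drags the collar along with it, with some slip.
- lock: Steel lock plate under the collar, origin on the collar's axis at bench height when tight; rises with the collar. A pin on its far end, under the bin's floor, blocks the bin until about one and a half turns. Around the collar nothing is higher than its top, except the bin's rim (93 mm above the bench) and posts, 94 mm and more from the collar's axis.
- bin (a joint): Tilt of the bin, rad: 0 level, 0.7 tipped forward (front lip down) on its stop. Blocked at 0 while the collar is tight; when free it turns against 0.12 N m of friction (2 to 3 N at the lip) and stays where it is left.
- bin_lip (a point): Middle of the top face of the lip, a flange 22 mm deep (x), 70 mm wide (y), 3 mm thick, in front of the rim of the open steel bin (100 x 100 x 50 mm, walls 3 mm). Level, it is 93 mm above the bench, 60 mm in front (-x) of the pivot axis and 15 mm above it. Turns with the bin about the pivot: tipped, it is 51 mm above the bench and 56 mm in front of the axis.
- movement: Bystander: brass barometer movement, two 60 mm round plates, 38 mm high; origin at the centre of its underside.
- dial_cover: Bystander: cracked glass dial cover, disc 72 mm in diameter, 5 mm thick; origin under its centre.
- capsule_stack: Bystander: stack of aluminium aneroid capsules, 50 mm in diameter, 52 mm high; origin under its centre.
- bakelite_knob: Bystander: small black bakelite knob, 28 mm in diameter, 20 mm high, standing on the fixture's base plate behind the gap between collar and bin; origin under its centre.
- screwdriver: Bystander: screwdriver lying on the bench, 160 mm long; origin under its middle.
- screw_jar: Bystander: small lidded jar, 48 mm in diameter, 50 mm high; origin under its centre.
- weight: Bystander: brass test weight with a small head, 36 mm in diameter, 40 mm high; origin under its centre.

How it is judged (in metres and radians):
On the way, in this order (a step that is already met when the one before it is completed fails the run):
1. the collar is loosened two full turns while the bin is still level (value of joint collar above 12.2 rad and value of joint bin below 0.08 rad), for 0.2 s.
2. the bin is tipped forward onto its stop (value of joint bin above 0.62 rad), for 0.2 s.
At the end, for the whole second after the job is handed in: The collar stands between 12.2 and 15.7 rad from tight (about two to two and a half turns), the bin is tipped at least 0.62 rad (stop at 0.7) and at rest, and every bystander is within 20 mm of where it stood and was never lifted (value of joint collar between 12.2 and 15.7 rad and value of joint bin above 0.62 rad and velocity of joint bin between -0.05 and 0.05 rad/s); the robot touches nothing.
It fails at once if a bystander is pushed more than 20 mm, lifted or carried (distance of any of movement, dial_cover, capsule_stack, bakelite_knob, screwdriver, screw_jar, weight from where it was at the start of the episode above 0.02 m).
It fails at once if a bystander is raised 10 mm off what it stands on (height (world z) of any of movement, dial_cover, capsule_stack, screw_jar, weight above 0.012 m or height (world z) of bakelite_knob above 0.018 m or height (world z) of screwdriver above 0.03 m).
It fails at once if the bin is moved before the collar is loosened (value of joint bin above 0.12 rad and value of joint collar below 12 rad).
It fails at once if the collar is loosened far more than two turns (value of joint collar above 15.9 rad).
It also fails if it takes over 67 s, if anything falls off the work surface, if the arm or the gripper's body presses on something with over 40 N, if the wrist force passes 120 N, or if a joint passes its speed limit or range.

### The arm

A 6-joint arm with a two-finger parallel gripper is mounted at the origin on the work surface. World frame = base frame: x ahead of the robot, y to its left, z up, the work surface at z = 0. Lengths are in m, angles in degrees, forces in N, time in s.
With the tool pointing down it reaches from about 0.325 to 0.85 m from the base axis. Payload 15.5 kg.
Tool frame: the origin (TCP) lies at the very end of the fingers, on their centre line; the grasp point (between the pads) lies arm.grip_depth behind it (arm.grip_depth is the distance from the TCP to the grasp point, in m); z points along the fingers, y is the direction in which the jaws open and shut (so a half turn about z gives the same grasp; the last joint's range is limited). The gripper opens to 91 mm and grips with 3 to 60 N. Pads are 32 mm wide; open, the fingers measure 118 mm over their backs; the gripper's body (76 mm by 178 mm) begins 60 mm behind the grasp point.
Start: joints at [61.278, 28.281, 77.091, -0, 74.628, -5.472], TCP at [0.247, 0.574, 0.214] pointing down, gripper open.
Joint ranges: [-166.48, 166.48], [-47.26, 123.95], [12.59, 153.08], [-70.14, 250.14], [6.76, 159.57], [-176.63, 176.63]. Speed limits (degrees/s): [108.29, 108.29, 147.25, 172.46, 172.46, 172.46].

### API

Orientations are given as a 3x3 rotation matrix whose columns are the frame's x, y, z axes.
In Python, from rig import arm gives the robot as it stands. Calls block until the motion is done:
- arm.move_to(position, orientation): joint-space move of the TCP to a pose.
- arm.move_l(position, orientation=None, feed=0.15): straight line of the TCP; orientation=None keeps the orientation; feed is the mean speed in m/s.
- arm.move_joints(angles): joint-space move.
- arm.grip(opening): finger opening in m; the grip force is fixed at half the most; returns when the fingers have stopped.
- arm.sleep(seconds).
- arm.solve_ik(position, orientation): joint angles nearest the present ones, or None.
- arm.snapshot(name): name is "scene" or "top" or "wrist"; returns the picture (400x640x3 uint8, red, green, blue); there is no depth.
- arm.get_calibration(name): a dict with "intrinsics" (3x3 intrinsics, pixels), "cam_to_world" (4x4, takes a point from camera to world coordinates). Camera axes: x right, y down, z forward; pixel columns grow to the right and rows downward; lengths in m; the calibration is good to about 2 mm. A picture is of the moment at which its call begins: read the wrist's pose just before it. get_calibration takes no time and is no camera call; for the wrist camera it gives the pose at the moment of the call.
A pose or a line that the arm cannot do raises arm.Unreachable and nothing moves.
- arm.sign_off(): hands the job in, once; it reports no verdict.
Readings, each from a call of its own:
- arm.current_t(): time.
- arm.current_joint_positions(): joint angles.
- arm.current_dq(): joint speeds.
- arm.current_tau(): joint torques, N m.
- arm.current_ee_pos(): TCP position.
- arm.current_tool_rot(): TCP orientation.
- arm.current_force(): force on the tool from outside, world axes, zero at the start.
- arm.current_torque(): the same for the moment, N m.
- arm.current_width(): finger opening in m.
Only numpy, scipy, OpenCV 4.12 (cv2) and the standard library are available. Lean on these libraries where they do the work, as an engineer would, in place of code of your own. Each camera call takes 0.05 s, during which the arm holds its last target. There are 200 camera calls.

## Working session

There is one attempt and no reset: what is moved stays moved. The work goes in short steps, each a Python script; the robot and the scene stay as the last script left them, time stands still between calls to the robot, and variables do not carry over. Pictures are saved under pics/ and viewed, about 8 in all and at most 12, crops included, and the job is handed in when it is done.

```bash
mkdir -p pics; ls; python3 - <<'E'
from rig import arm
import cv2,numpy as np
for n in("scene","top"):
    im=arm.snapshot(n); cv2.imwrite(f"pics/{n}0.png",im[:,:,::-1])
    c=arm.get_calibration(n); print(n,np.round(c["intrinsics"],1).tolist(),np.round(c["cam_to_world"],3).tolist())
print(arm.current_t(),arm.grip_depth,arm.current_width(),arm.current_tool_rot())
E
```

```text
pics
scene [[408.3, 0.0, 315.7], [0.0, 408.3, 204.1], [0.0, 0.0, 1.0]] [[-0.403, 0.713, -0.573, 1.007], [0.915, 0.311, -0.257, 0.213], [-0.005, -0.628, -0.778, 0.645], [0.0, 0.0, 0.0, 1.0]]
top [[472.9, 0.0, 316.6], [0.0, 472.9, 198.0], [0.0, 0.0, 1.0]] [[-0.024, -0.996, 0.086, 0.534], [-1.0, 0.024, 0.008, 0.038], [-0.01, -0.086, -0.996, 0.933], [0.0, 0.0, 0.0, 1.0]]
0.1 0.0188 0.09103866892764201 [[-9.18792998e-01  3.94739355e-01 -5.17897012e-04]
 [ 3.94739680e-01  9.18792539e-01 -9.24968023e-04]
 [ 1.10718629e-04 -1.05428864e-03 -9.99999438e-01]]
```

View pics/top0.png

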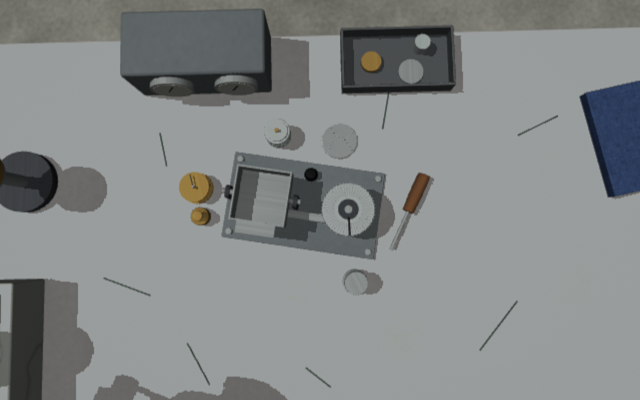

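View pics/scene0.png

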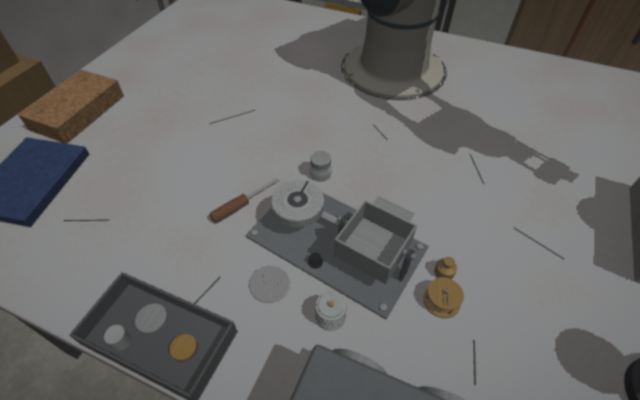

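```bash
cat > h.py <<'E'
from rig import arm
import cv2,numpy as np
def ray(n,px,z,c=None):
    c=c or arm.get_calibration(n);K=np.array(c["intrinsics"]);T=np.array(c["cam_to_world"])
    d=T[:3,:3]@np.linalg.solve(K,[*px,1.]);o=T[:3,3]
    return o+d*(z-o[2])/d[2]
def proj(n,p):
    c=arm.get_calibration(n);T=np.linalg.inv(c["cam_to_world"]);q=np.array(c["intrinsics"])@(T[:3,:3]@p+T[:3,3]);return q[:2]/q[2]
def R(a): # tool down, y axis (jaws) at world angle a (deg)
    c,s=np.cos(np.radians(a)),np.sin(np.radians(a))
    y=np.array([c,s,0]);z=np.array([0,0,-1.]);return np.column_stack([np.cross(y,z),y,z])
E
python3 - <<'E'
from h import *
C=[ray("top",p,.008)[:2] for p in((237,152),(385.5,174),(376,259),(222,237))]
print(np.round(C,4)); m=np.mean(C,0)
ex=(C[0]+C[1]-C[2]-C[3]);ey=(C[0]+C[3]-C[1]-C[2]);print("sizes",np.linalg.norm(ex)/2,np.linalg.norm(ey)/2)
yaw=np.arctan2(ey[1],ey[0])-np.pi/2;yaw2=np.arctan2(ex[1],ex[0]);print("yaw",np.degrees([yaw,yaw2]),m)
M=np.array([[np.cos(yaw),-np.sin(yaw)],[np.sin(yaw),np.cos(yaw)]])
col=m+M@[0,-.085];lip=m+M@[-.06,.075];print("collar",col,"lip",lip)
# direct collar from circle mask
im=cv2.imread("pics/top0.png");g=cv2.cvtColor(im,cv2.COLOR_BGR2GRAY)
c=cv2.HoughCircles(cv2.medianBlur(g,3)[170:250,305:395],cv2.HOUGH_GRADIENT,1,30,param1=100,param2=15,minRadius=22,maxRadius=31);print(c)
if c is not None: print("hough",ray("top",c[0,0,:2]+[305,170],.072))
print("scene collar px pred",proj("scene",np.r_[col,.072]),"lip",proj("scene",np.r_[lip,.093]),proj("top",np.r_[lip,.093]))
cv2.imwrite("pics/crop.png",np.hstack([cv2.resize(im[140:270,205:405],None,fx=4,fy=4,interpolation=cv2.INTER_CUBIC)]))
for a in(-60,-80,-100,90,45,0):
  print(a,arm.solve_ik([*col,.1],R(a)))
E
```

```text
[[ 0.7094  0.2006]
 [ 0.6581 -0.0917]
 [ 0.4925 -0.0673]
 [ 0.5421  0.2315]]
sizes 0.16866504429786824 0.2997821999933892
yaw [-9.6860829  -9.42750904] [0.60053845 0.0682954 ]
collar [ 0.58623721 -0.01549287] lip [0.55401254 0.15232122]
[[[42.5 38.5 25.7]]]
hough [ 0.58791755 -0.01128329  0.072     ]
scene collar px pred [295.94259829 198.00041447] lip [391.22898642 206.91184946] [256.47870904 229.05294227]
-60 [-7.34687274e+00  3.27225535e+01  8.97886195e+01 -2.54444375e-14
  5.74888271e+01  5.26531273e+01]
-80 [-7.34687274e+00  3.27225535e+01  8.97886195e+01 -2.54444375e-14
  5.74888271e+01  7.26531273e+01]
-100 [-7.34687274e+00  3.27225535e+01  8.97886195e+01 -2.54444375e-14
  5.74888271e+01  9.26531273e+01]
90 [-7.34687274e+00  3.27225535e+01  8.97886195e+01 -2.54444375e-14
  5.74888271e+01 -9.73468727e+01]
45 [-7.34687274e+00  3.27225535e+01  8.97886195e+01 -2.54444375e-14
  5.74888271e+01 -5.23468727e+01]
0 [-7.34687274e+00  3.27225535e+01  8.97886195e+01 -2.54444375e-14
  5.74888271e+01 -7.34687274e+00]
```

View pics/crop.png

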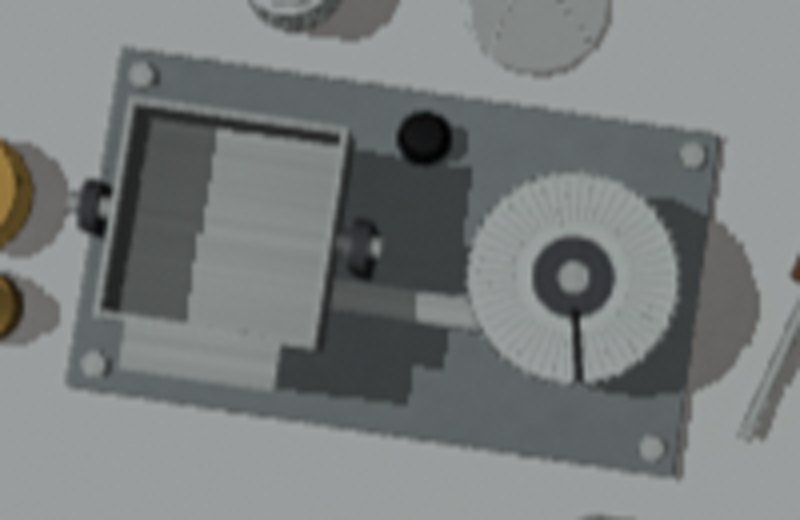

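```bash
python3 - <<'E'
from h import *
arm.move_to([.25,.42,.33],R(60))
q=arm.solve_ik([.587,-.0135,.2],R(-177));print(q)
arm.move_joints(q);arm.grip(.06)
c=arm.get_calibration("wrist");im=arm.snapshot("wrist");cv2.imwrite("pics/w1.png",im[:,:,::-1])
print(proj("wrist",np.array([.587,-.0135,.072])),arm.current_ee_pos(),arm.current_width(),arm.current_force(),arm.current_joint_positions(),arm.current_t())
np.save("wc.npy",c["cam_to_world"]);print(np.round(c["cam_to_world"],3).tolist())
E
```

```text
[-7.14339414e+00  2.60129549e+01  8.36337663e+01 -2.54444375e-14
  7.03532788e+01  1.69856606e+02]
[322.98010231 189.31133213] [ 0.58699526 -0.01350549  0.20000585] 0.05999969777605496 [-0.63830048  0.44582282 -0.50063013] [-7.14407936e+00  2.60120268e+01  8.36344089e+01  1.62928491e-04
  7.03531158e+01  1.69854504e+02] 4.3167
[[-0.999, -0.05, -0.014, 0.59], [-0.052, 0.968, 0.246, -0.083], [0.001, 0.246, -0.969, 0.371], [0.0, 0.0, 0.0, 1.0]]
```

View pics/w1.png

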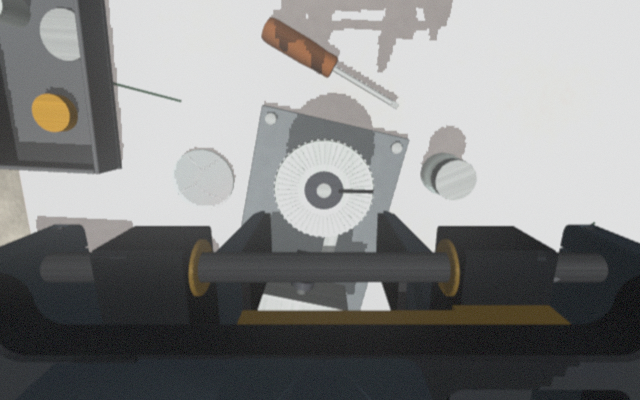

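The wrist view shows the collar centred at (324,189), against a prediction of (323,189). The index line points right, which is world −x. I'll press and make the first stroke.

```bash
cat >> h.py <<'E'
C=[.587,-.0135]
def fz(): return np.mean([arm.current_force()[2] for _ in range(3)])
E
python3 - <<'E'
from h import *
a=-177
arm.move_l([*C,.08],R(a),feed=.15)
f0=fz();z=.077;print("f0",f0)
while z>.064:
    arm.move_l([*C,z],feed=.05);f=fz()-f0;print(round(z,4),round(f,2))
    if f>4.0:break
    z-=.0015
z0=z
for k in range(1,5):
    a2=a+85*k; zz=z0+.003*85*k/360
    arm.move_l([*C,zz],R(a2),feed=.05) if False else arm.move_joints(arm.solve_ik([*C,zz],R(a2)))
    print(a2,np.round(arm.current_force(),2),np.round(arm.current_torque(),3),arm.current_joint_positions()[5],arm.current_t())
arm.move_l([*C,.2],feed=.2)
arm.move_joints(arm.solve_ik([*C,.2],R(3)) ) if False else None
im=arm.snapshot("wrist");cv2.imwrite("pics/w2.png",im[:,:,::-1])
print(proj("wrist",np.array([*C,.075])),arm.current_t())
T=np.array(arm.get_calibration("wrist")["cam_to_world"]);print(np.round(T,3).tolist())
E
```

```text
f0 0.6310441087191401
0.077 -0.95
0.0755 -0.87
0.074 -1.38
0.0725 -0.7
0.071 0.61
0.0695 3.25
0.068 5.18
-92 [2.24 2.38 5.06] [ 0.463 -0.2   -0.012] 84.85504980271153 8.4
-7 [2.61 0.7  4.34] [ 0.163 -0.275  0.035] -0.1458094092034976 9.7833
78 [1.91 1.9  5.53] [ 0.4   -0.496  0.027] -85.14850120605571 11.1667
163 [1.1  1.34 5.32] [ 0.349 -0.294  0.024] -170.14612642766184 12.55
[321.81800586 190.83262283] 13.3917
[[-0.956, 0.285, 0.069, 0.566], [0.293, 0.927, 0.236, -0.08], [0.003, 0.245, -0.969, 0.37], [0.0, 0.0, 0.0, 1.0]]
```

View pics/w2.png

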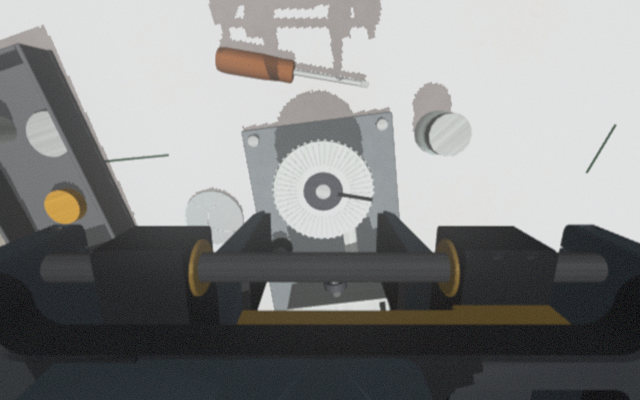

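The index went from 181° to 154°, a turn of 333° (5.81 rad) out of the 340° stroke, so slip is small. I'm aiming for about 13.75 rad in total, which takes two more strokes of about 235° each.

```bash
cat >> h.py <<'E'
def index(z):
    im=cv2.cvtColor(arm.snapshot("wrist"),cv2.COLOR_RGB2GRAY).astype(np.float32)
    A=np.arange(0,360,1.);v=[]
    for t in np.radians(A):
        P=np.array([proj("wrist",np.array([C[0]+r*np.cos(t),C[1]+r*np.sin(t),z])) for r in np.arange(.028,.043,.002)],np.float32)
        v.append(cv2.remap(im,P[None,:,0],P[None,:,1],cv2.INTER_LINEAR).mean())
    v=np.array(v);return A[v.argsort()[:4]],v[v.argsort()[:4]],np.median(v)
def stroke(a,da,z0,n=3):
    arm.move_joints(arm.solve_ik([*C,z0+.02],R(a)))
    f0=fz();arm.move_l([*C,z0],feed=.05)
    print("press",fz()-f0)
    for k in range(1,n+1):
        d=da*k/n;arm.move_joints(arm.solve_ik([*C,z0+.003*d/360],R(a+d)))
        print(a+d,np.round(arm.current_force()[2]-f0,2),arm.current_joint_positions()[5])
    arm.move_l([*C,z0+.04],feed=.2)
E
python3 - <<'E'
from h import *
print(index(.075))
stroke(-115,235,.0708)
arm.move_l([*C,.2],feed=.25);print(index(.077),arm.current_t())
E
```

```text
(array([153., 152., 154., 151.]), array([ 78.18567 ,  84.78894 ,  94.833496, 108.60205 ], dtype=float32), np.float32(217.56482))
press 6.30502224656209
-36.66666666666667 5.11 29.519018658531945
41.66666666666666 4.55 -48.81394264983499
120.0 5.08 -127.14907435781355
(array([25., 26., 24., 27.]), array([72.894165, 73.79724 , 89.98169 , 96.63037 ], dtype=float32), np.float32(215.34222)) 22.925
```

```bash
python3 - <<'E'
from h import *
stroke(-113,227,.0727)
arm.move_l([*C,.2],feed=.25);print(index(.0785),arm.current_t())
im=arm.snapshot("wrist");cv2.imwrite("pics/w3.png",im[:,:,::-1])
im=arm.snapshot("scene");cv2.imwrite("pics/s3.png",im[:,:,::-1])
E
```

```text
press 6.639532538992859
-37.33333333333333 6.28 30.18502153525863
38.33333333333334 6.87 -45.481562013973694
114.0 6.94 -121.14714611487811
(array([244., 243., 245., 242.]), array([ 74.64087 ,  78.64148 ,  86.684814, 103.77161 ], dtype=float32), np.float32(216.02008)) 31.6417
```

View pics/w3.png

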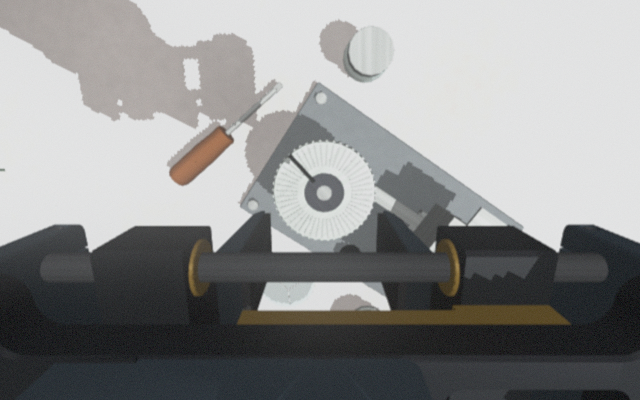

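The index is at 243.5°, so the collar has turned 782° (13.66 rad, plus 0–0.4 for its starting angle). That is inside the 12.2–15.7 window. Next is the lip.

```bash
python3 - <<'E'
from h import *
y=np.radians(-9.6);M=np.array([[np.cos(y),-np.sin(y)],[np.sin(y),np.cos(y)]])
o=np.array([.6009,.0693]);P=o+M@[-.066,.075];print(P)
arm.move_to([*P,.2],R(80.4));arm.grip(0.0)
arm.move_l([*P,.11],feed=.2);f0=np.array(arm.current_force())
for z in np.arange(.099,.0455,-.004):
    arm.move_l([*P,z],feed=.06);f=arm.current_force()-f0;print(round(z,4),np.round(f,1))
    if f[2]>12:break
arm.move_l([*P,.2],feed=.25)
im=arm.snapshot("scene");cv2.imwrite("pics/s4.png",im[40:340,120:520,::-1].repeat(2,0).repeat(2,1))
arm.snapshot
print(arm.current_t())
E
```

```text
[0.54833192 0.15425644]
0.099 [0.3 0.2 0.8]
0.095 [ 0.  -0.1  0.1]
0.091 [ 1.5 -0.5 -0.2]
0.087 [-0.1 -1.3  0.5]
0.083 [-0.3  0.4 -0.3]
0.079 [0.8 0.3 0. ]
0.075 [-0.   0.4  0.6]
0.071 [ 1.  -0.4  0.7]
0.067 [-0.6  0.2 -0.6]
0.063 [0.8 0.5 0.8]
0.059 [ 0.4  0.4 -0. ]
0.055 [-1.3  0.7  8.6]
0.051 [-13.3  -2.9  56. ]
38.3333
```

View pics/s4.png

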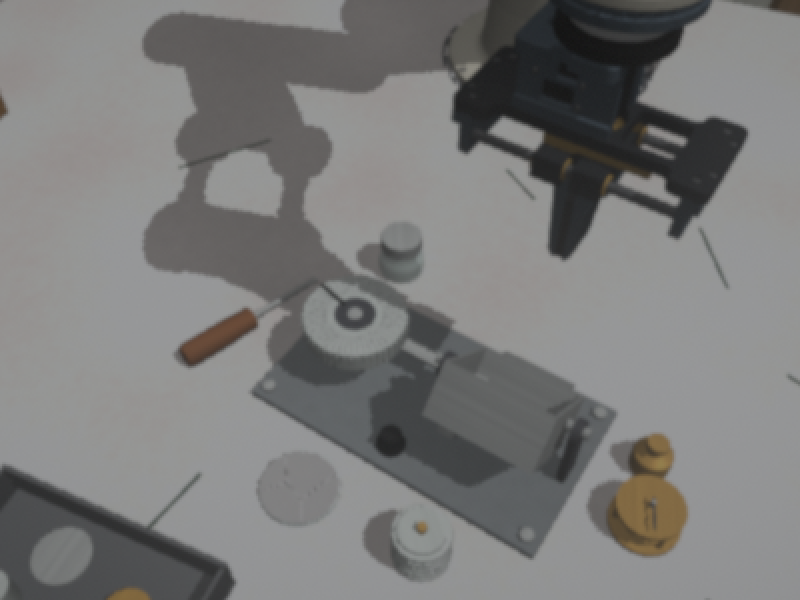

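```bash
python3 - <<'E'
from h import *
arm.move_to([.36,.12,.33],R(80.4))
im=arm.snapshot("top")[:,:,::-1].copy()
y=np.radians(-9.6);M=np.array([[np.cos(y),-np.sin(y)],[np.sin(y),np.cos(y)]]);o=np.array([.6009,.0693])
cr=cv2.resize(im[130:280,185:385],None,fx=4,fy=4,interpolation=cv2.INTER_CUBIC)
for th,col in((.5,(0,0,255)),(.7,(0,255,0))):
  for x,z in((.05,.015),(-.071,.015)):
    for yy in(.03,.12):
      X=x*np.cos(th)-z*np.sin(th);Z=.078+x*np.sin(th)+z*np.cos(th)
      p=proj("top",np.r_[o+M@[X,yy],Z]);cv2.circle(cr,tuple(int(v) for v in (p-[185,130])*4),4,col,1)
cv2.imwrite("pics/t5.png",cr);print(arm.current_t(),arm.current_force())
E
```

```text
39.3083 [-0.08332057  1.20534527  0.00188522]
```

View pics/t5.png

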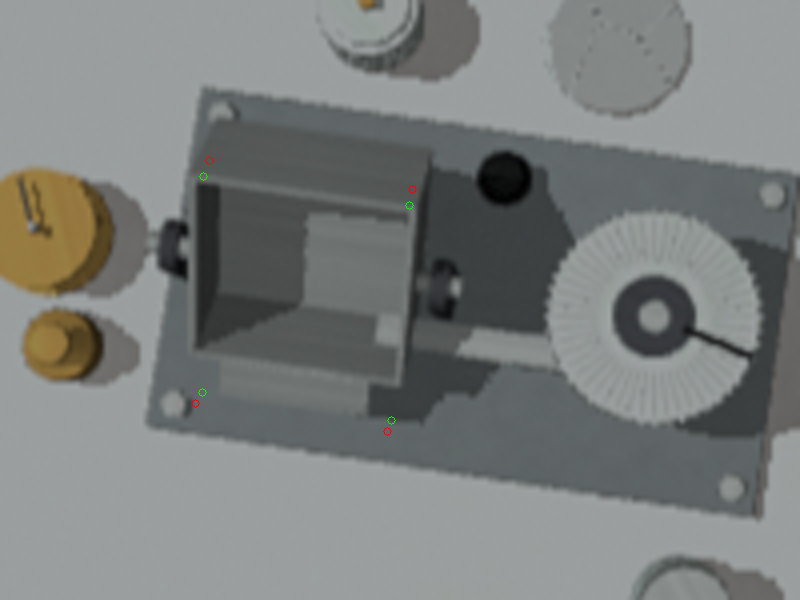

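```bash
python3 -c "
from rig import arm
arm.sign_off()"
```

```text
the job is handed in; nothing more can be done
```

The collar is loosened just over two turns, the bin is tipped onto its stop, and the job was handed in at about 39 s; `sign_off` gives no verdict.

**Collar:** I pressed two open fingertips about 4–5 mm down on opposite sides of the rim and rolled it in three anticlockwise strokes. Wrist-camera readings of the index line gave 332° + 232° + 218° = 782°, or 13.66 rad. Adding the unknown starting angle of 0–0.4 rad puts it at 13.7–14.1 rad, inside the 12.2–15.7 window. Slip was 2 to 9° per stroke.

**Bin:** I closed the fingers and pressed the lip down. The resistance rose sharply at a fingertip height of 51–55 mm, where the stop was expected. The last step pushed to 56 N on the fingertips. That is more than I meant to use, but below the 120 N wrist limit. The final top view shows the rear rim and lip edge matching a 0.7 rad tilt rather than 0.5.

**Clearance:** The arm ended well clear. By eye, the bystanders in the last pictures stand where they were; I did not measure them.

**Disagreements:** The base plate and the collar's circle in the image gave collar centres about 4 mm apart. I used a point in between, and the wrist camera confirmed it to about 1 pixel. The expected 2–3 N at the lip did not show above the force noise while the bin was tipping.

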